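Centre the finial on its plinth

TASK

The little mortar finial stands near the edge of its plinth, the upturned square pot. Without gripping or lifting it, nudge it low down on its foot with the fingertips, with one or more light taps, until it stands upright in the middle of the plinth's top, to within about half a centimetre. It is wobbly: do not knock it over or shove it hard, do not shift the plinth, and leave the other things on the table alone.

Things in the scene. Friction and masses are not known exactly. Their poses are not given: they have to be found in the camera images.
- finial: small grey mortar finial (pawn-like: round foot, thin neck, acorn-shaped bulb), 53 mm tall, 0.12 kg, loose, heavy at the top. Origin at the centre of its underside, z up along its axis. It stands on a flat of 24 mm diameter; the foot is widest (36 mm diameter, upright rim) from 5 to 12 mm above its underside, the neck is 14 mm at 22 mm up, the bulb 30 mm in diameter about 32 mm up. Pushed on the rim of the foot it slides; pushed on the bulb it tips instead of sliding
- finial_foot (a point): point on the finial's axis, 8 mm above its underside, half-way up the rim of the foot
- plinth_top (a point): centre of the plinth's flat square top face (96 x 96 mm, 86 mm above the table). The plinth is a grey square mortar flower pot standing upside down; 0.72 kg, loose, not fixed to the table
- tealight: round grey mortar tealight cup, 57 mm across, 58 mm tall, bystander on the right; origin at the centre of its underside
- tape_measure: tape measure, 36 x 86 x 64 mm, bystander; origin at the centre of its underside
- spacer_a: small grey mortar spacer, 22 x 30 x 30 mm, bystander; origin at the centre of its underside
- spacer_b: small grey mortar spacer, 22 x 30 x 30 mm, bystander; origin at the centre of its underside
There are look-alikes about, which are no part of the job. Leave any red look-alike of the finial alone. What is shaped like the part that bears plinth_top but red is not meant.

How it is judged:
By the outcome, as a careful person would: the job done as asked, in the order asked, and still so for the second after the job is handed in, with the robot touching nothing.
It also fails if it takes over 42 s, if anything falls off the work surface, if the arm or the gripper's body presses on something with over 40 N, if the wrist force passes 120 N, or if a joint passes its speed limit or range.

ROBOT

A 6-joint arm with a two-finger parallel gripper is mounted at the origin on a cart in front of the work surface, level with it; the furniture and walls round the work are solid. World frame = base frame: x ahead of the robot, y to its left, z up, the work surface at z = 0. Lengths are in m, angles in rad, forces in N, time in s.
With the tool pointing down it reaches from about 0.35 to 0.775 m from the base axis. Payload 7.3 kg.
Tool frame: the origin (TCP) lies midway between the tips of the shut fingers; the grasp point (between the pads) lies 19 mm behind it; z points along the fingers, y is the direction in which the jaws open and shut (so a half turn about z gives the same grasp; the last joint's range is limited). The gripper opens to 92 mm and grips with 3 to 60 N. Pads are 19 mm wide; open, the fingers measure 130 mm over their backs; the gripper's body (75 mm by 190 mm) begins 47 mm behind the grasp point.
Start: joints at [1.017, 0.342, 1.524, -0, 1.275, -0.146], TCP at [0.208, 0.482, 0.227] pointing down, gripper open.
Joint ranges: [-2.53, 2.53], [-0.77, 2.02], [0.04, 2.7], [-1, 4.14], [0.28, 2.66], [-3.11, 3.11]. Speed limits (rad/s): [2.57, 2.57, 3.14, 3.14, 3.14, 3.14].

INTERFACE

Orientations are given as [roll, pitch, yaw] about the fixed x, y, z axes, in that order (R = Rz(yaw) Ry(pitch) Rx(roll)).
In Python, from cell import status, eyes, job gives the robot as it stands.
- The arm moves only by the tool jog_arm, never from a script. Its argument "series" is a list of rows, each a list of 3 entries, a list of its own where there are three numbers: the gripper command: -1 is shut, 1 is fully open, values between are in proportion, then the shift along the tool's x, y, z in m, then the turn, a rotation vector about the tool's x, y, z in rad. In form: [[grip, [x, y, z], [ax, ay, az]], ...]. A call has 1 to 12 rows; each row is the pose to reach, as a shift and turn from the pose commanded when the call began, along the tool's axes at that moment; what a row does not reach only later rows make up. A row lasts 1/12 s, in which the tool goes at most 41.7 mm and 7.16 degrees, less where a joint would pass 70% of its speed; a pose out of reach is approached as far as the arm can. A call with a gripper value outside its range is refused whole. The fingers move at their own pace and stop on an object; "squeeze" is the grip in N (left out, the last holds). Time passes only in rows, so rows that repeat a pose let the fingers close. It gives the time, the measured TCP pose, the force and the opening at its end, in the units of the state.
- status.observe(): the state, without advancing time (a new reading comes with each control period).
- eyes.read_camera(name): name is "scene" or "top" or "wrist"; returns a dict with "img" (480x640x3 uint8, red, green, blue), "range_z" (480x640 float32, m along the optical axis (not along the pixel's ray), 0 where there is no reading), "camera_matrix" (3x3 intrinsics, pixels), "k1" (the pictures are not rectified: a ray, as slopes to the right and down, at radius r is drawn at 1 + k1 r^2 times it, then the intrinsics apply), "T" (4x4, takes a point from camera to world coordinates); the wrist camera has in their place "tool_from_camera" (4x4, takes a point from camera to tool coordinates, whose origin is the TCP and whose axes are the flange's). Camera axes: x right, y down, z forward; pixel columns grow to the right and rows downward; lengths in m; the calibration is good to about 2 mm. A picture is of the moment at which its call begins: read the wrist's pose just before it.
- job.hand_in(): hands the job in, once; it reports no verdict.
The state is a dict: "time": time; "qpos": joint angles; "qvel": joint speeds; "joint_efforts": joint torques, N m; "tool_pos": TCP position; "tool_rot": TCP orientation; "contact_force": force on the tool from outside, world axes, zero at the start; "torque": the same for the moment, N m; "opening": finger opening in m.
Only numpy, scipy, OpenCV 4.12 (cv2) and the standard library are available. Lean on these libraries where they do the work, as an engineer would, in place of code of your own. Each camera call takes 0.05 s, during which the arm holds its last target.

## Working session

There is one attempt and no reset: what is moved stays moved. The work goes in short steps, Python scripts to look and compute and a tool call to move; the robot and the scene stay as the last step left them, time stands still between calls to the robot, and variables do not carry over. Pictures are saved under pics/ and viewed, and the job is handed in when it is done.

Besides the shell and the picture viewer there is one more tool, called after "Request:" by a JSON object that holds its "fn" and its "kwargs", one argument or row to a line. jog_arm: Moves the arm, as the interface text tells. Its arguments: {"type":"object","properties":{"series":{"type":"array","items":{"type":"array"}},"squeeze":{"type":"number"}},"required":["series"]}

```bash
mkdir -p pics; ls; python3 - <<'E'
from cell import status, eyes
import cv2
s=status.observe(); print({k:s[k] for k in('time','tool_pos','tool_rot','opening','contact_force')})
for n in('scene','top'):
    c=eyes.read_camera(n); cv2.imwrite(f'pics/{n}0.png',c['img'][:,:,::-1]); print(n,c['camera_matrix'],c['k1'],c['T'])
E
```

```text
pics
{'time': 0.0, 'tool_pos': array([0.20797582, 0.4816156 , 0.22606593]), 'tool_rot': array([-3.14010367e+00, -2.28805024e-04,  2.73377020e+00]), 'opening': 0.0914667879880818, 'contact_force': array([ 0.18436994,  0.47811057, -0.18058588])}
scene [[519.49961024   0.         324.59798533]
 [  0.         519.49961024 240.2648435 ]
 [  0.           0.           1.        ]] -0.06872511412403733 [[-0.63112743 -0.39122938  0.66978932 -0.06453103]
 [-0.77558113  0.33200934 -0.53688332  0.40986609]
 [-0.01233178 -0.85831776 -0.51297033  0.51066851]
 [ 0.          0.          0.          1.        ]]
top [[450.51276678   0.         318.41267637]
 [  0.         450.51276678 244.52350756]
 [  0.           0.           1.        ]] 0.009307739300283278 [[ 0.01452293 -0.98740597  0.15753898  0.37866141]
 [-0.99986997 -0.01544562 -0.00463418 -0.04572751]
 [ 0.0070091  -0.15745119 -0.9875019   0.90697348]
 [ 0.          0.          0.          1.        ]]
```

View pics/scene0.png

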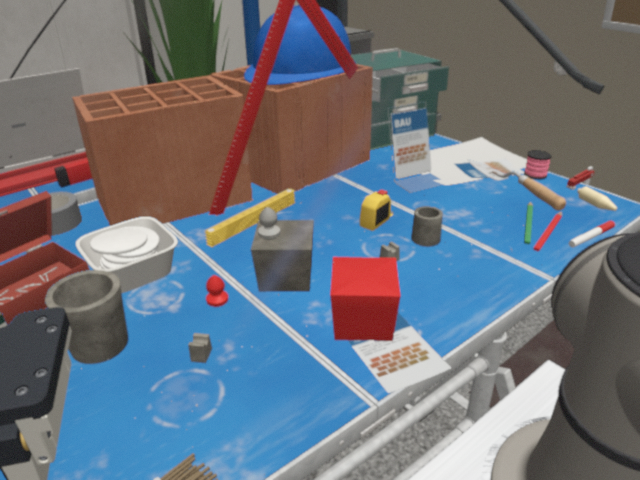

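View pics/top0.png

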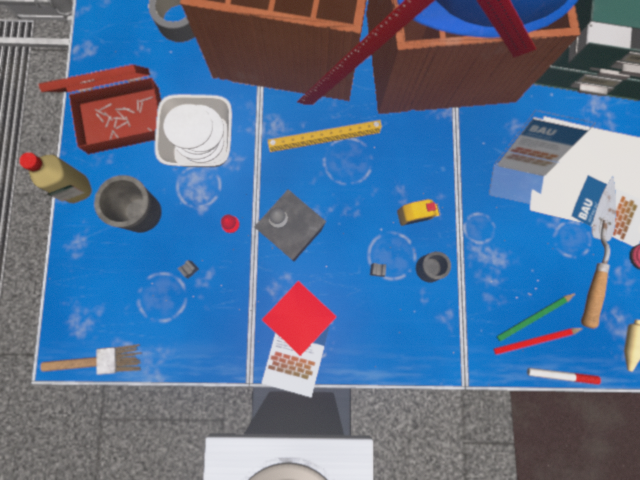

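The grey finial is on the grey plinth, at top-view (280,214) on (290,225). The red cube at (299,318) and the red pawn at (230,223) are the look-alikes. Next I'll enlarge that area and measure it.

```bash
cat > h.py <<'E'
import numpy as np, cv2
from cell import status, eyes
def cloud(c,T=None):
    K=c['camera_matrix'];T=c['T'] if T is None else T
    v,u=np.mgrid[0:480,0:640].astype(np.float64)
    d=np.array([c['k1'],0,0,0,0.])
    p=cv2.undistortPoints(np.stack([u.ravel(),v.ravel()],1)[:,None],K,d)[:,0]
    z=c['range_z'].ravel().astype(float)
    P=np.c_[p*z[:,None],z]@T[:3,:3].T+T[:3,3]
    P[z<=0]=np.nan
    return P.reshape(480,640,3)
def measure(P,c,box):
    u0,u1,v0,v1=box
    m=np.zeros((480,640),bool);m[v0:v1,u0:u1]=1
    z=P[...,2]; 
    top=m&(abs(z-.086)<.006)
    q=P[top]; 
    r=cv2.minAreaRect((q[:,:2]*1000).astype(np.float32))
    print('plinth z med',np.median(q[:,2]),'rect mm',r,len(q))
    b=m&(z>.105)&(z<.15)
    f=P[b]; print('bulb n',len(f),'min',f.min(0),'max',f.max(0),'mean',f.mean(0))
    # sphere-ish circle fit: r=15 at z=.118
    from scipy.optimize import least_squares
    g=f[(f[:,2]>.086+.022)&(f[:,2]<.086+.042)]
    s=least_squares(lambda x:np.hypot(np.hypot(g[:,0]-x[0],g[:,1]-x[1]),g[:,2]-x[2])-.015,[*f.mean(0)[:2],.118],loss='soft_l1',f_scale=.002)
    print('sphere',s.x,np.sqrt(np.mean(s.fun**2)))
    return r,s.x
E
python3 - <<'E'
from h import *
for n,box in(('top',(250,330,180,265)),('scene',(245,320,200,295))):
    c=eyes.read_camera(n);P=cloud(c);print(n);measure(P,c,box)
    u0,u1,v0,v1=box
    cv2.imwrite(f'pics/{n}_crop.png',cv2.resize(c['img'][v0:v1,u0:u1,::-1],None,fx=6,fy=6,interpolation=cv2.INTER_CUBIC))
E
```

```text
top
plinth z med 0.08639922582265419 rect mm ((548.1591186523438, 4.26385498046875), (95.75839233398438, 96.48062133789062), 49.941585540771484) 2274
bulb n 210 min [0.5419273  0.01240714 0.11394291] max [0.56984586 0.03946726 0.14086904] mean [0.55371833 0.02497023 0.12996529]
sphere [0.55662016 0.02588624 0.11775198] 0.0006999864729742607
scene
plinth z med 0.08612954956443714 rect mm ((549.0911865234375, 4.8433990478515625), (95.20811462402344, 99.49711608886719), 49.90623474121094) 1575
bulb n 292 min [0.54068127 0.01459786 0.1052969 ] max [0.56686294 0.04150044 0.13956322] mean [0.55098701 0.03058802 0.12441261]
sphere [0.55870343 0.02569342 0.11919464] 0.0010472909619871876
```

View pics/top_crop.png

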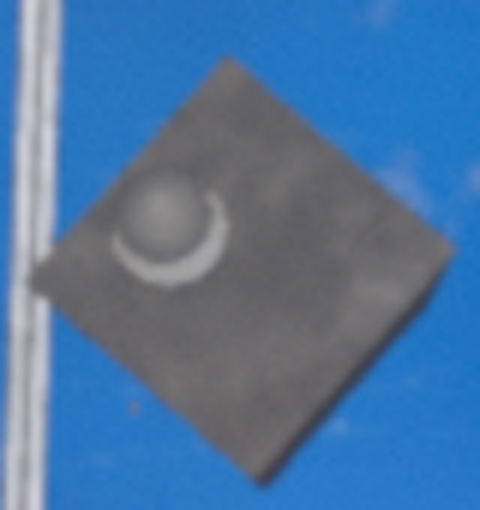

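View pics/scene_crop.png

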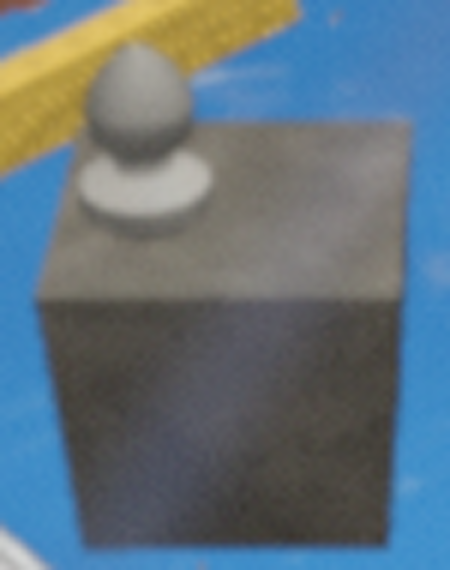

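```bash
python3 - <<'E'
from h import *
from scipy.spatial.transform import Rotation as Rn
s=status.observe();R=Rn.from_euler('xyz',s['tool_rot']).as_matrix();print(R.round(3))
t=np.array([.5575,.0258,.226]);print('shift tool',(t-s['tool_pos'])@R)
d=np.array([.5487,.0045,0])-np.array([.5575,.0258,0]);print('push in tool',d@R)
for n in('top','scene'):
    P=cloud(eyes.read_camera(n)); m=(P[...,2]>.145)&(P[...,0]<.75)&(P[...,0]>.3)&(abs(P[...,1])<.45)
    q=P[m];print(n,len(q),q.min(0) if len(q) else'',q[np.argsort(q[:,0])[:5]].round(3) if len(q) else '')
E
```

```text
[[-0.918  0.397 -0.   ]
 [ 0.397  0.918 -0.001]
 [ 0.    -0.001 -1.   ]]
shift tool [-5.01600240e-01 -2.80000775e-01  4.88595649e-04]
push in tool [-3.69092479e-04 -2.30432937e-02  1.97005691e-05]
top 398 [ 0.61865785 -0.44982969  0.14503101] [[0.619 0.446 0.156]
 [0.619 0.444 0.17 ]
 [0.619 0.444 0.154]
 [0.619 0.446 0.154]
 [0.619 0.442 0.16 ]]
scene 62 [ 0.72249105 -0.44923881  0.145083  ] [[ 0.722 -0.448  0.153]
 [ 0.724 -0.443  0.154]
 [ 0.724 -0.447  0.146]
 [ 0.725 -0.438  0.146]
 [ 0.725 -0.432  0.149]]
```

Request:
{"fn": "jog_arm", "kwargs": {
  "series": [
    [1,[-0.25,-0.14,0],[0,0,0]],
    [1,[-0.25,-0.14,0],[0,0,0]],
    [1,[-0.25,-0.14,0],[0,0,0]],
    [1,[-0.25,-0.14,0],[0,0,0]],
    [1,[-0.25,-0.14,0],[0,0,0]],
    [1,[-0.25,-0.14,0],[0,0,0]],
    [1,[-0.25,-0.14,0],[0,0,0]],
    [1,[-0.25,-0.14,0],[0,0,0]],
    [1,[-0.25,-0.14,0],[0,0,0]],
    [1,[-0.25,-0.14,0],[0,0,0]]
  ]
}}

```text
time: 1.13
tool_pos: [0.3819, 0.2545, 0.2267]
tool_rot: [3.141, -0.001, 2.733]
contact_force: [-0.2, -0.2, 0.4]
opening: 0.0916
```

Request:
{"fn": "jog_arm", "kwargs": {
  "series": [
    [1,[-0.252,-0.14,0],[0,0,0]],
    [1,[-0.252,-0.14,0],[0,0,0]],
    [1,[-0.252,-0.14,0],[0,0,0]],
    [1,[-0.252,-0.14,0],[0,0,0]],
    [1,[-0.252,-0.14,0],[0,0,0]],
    [1,[-0.252,-0.14,0],[0,0,0]],
    [1,[-0.252,-0.14,0],[0,0,0]],
    [1,[-0.252,-0.14,0],[0,0,0]],
    [1,[-0.252,-0.14,0],[0,0,0]],
    [1,[-0.252,-0.14,0],[0,0,0]],
    [1,[-0.252,-0.14,0],[0,0,0]],
    [1,[-0.252,-0.14,0],[0,0,0]]
  ]
}}

```text
time: 2.13
tool_pos: [0.5573, 0.0277, 0.227]
tool_rot: [3.141, -0.0, 2.736]
contact_force: [-0.2, -0.3, 0.5]
opening: 0.0917
```

```bash
cat >> h.py <<'E'
from scipy.spatial.transform import Rotation as Rn
def wrist(name):
    s=status.observe();T=np.eye(4);T[:3,:3]=Rn.from_euler('xyz',s['tool_rot']).as_matrix();T[:3,3]=s['tool_pos']
    c=eyes.read_camera('wrist');cv2.imwrite(f'pics/{name}.png',c['img'][:,:,::-1])
    print('t',s['time'],'pos',s['tool_pos'].round(4),'rot',s['tool_rot'].round(4),'op',s['opening'],'F',s['contact_force'].round(2))
    return s,c,cloud(c,T@c['tool_from_camera'])
E
python3 - <<'E'
from h import *
s,c,P=wrist('w1')
print(c['tool_from_camera'].round(3))
m=(abs(P[...,0]-.55)<.08)&(abs(P[...,1]-.005)<.08)&(P[...,2]>.07)&(P[...,2]<.15)
v,u=np.where(m);print(u.min(),u.max(),v.min(),v.max())
P[~m]=np.nan
try: measure(P,c,(0,640,0,480))
except Exception as e: print(e)
E
```

```text
t 2.1333 pos [0.5573 0.0277 0.227 ] rot [ 3.1413 -0.      2.7364] op 0.09168280141896584 F [-0.24 -0.29  0.48]
[[-0.001 -0.966 -0.258  0.068]
 [ 1.    -0.001 -0.     0.001]
 [ 0.    -0.258  0.966 -0.159]
 [ 0.     0.     0.     1.   ]]
226 366 158 297
plinth z med 0.08714105098653274 rect mm ((549.8550415039062, 3.0404739379882812), (95.74879455566406, 96.72975158691406), 49.945125579833984) 11153
bulb n 1208 min [0.54365435 0.01059535 0.11620805] max [0.57185999 0.03942297 0.14052814] mean [0.55541877 0.02609075 0.1311117 ]
sphere [0.55833521 0.02476934 0.11875377] 0.00033044730646934403
```

View pics/w1.png

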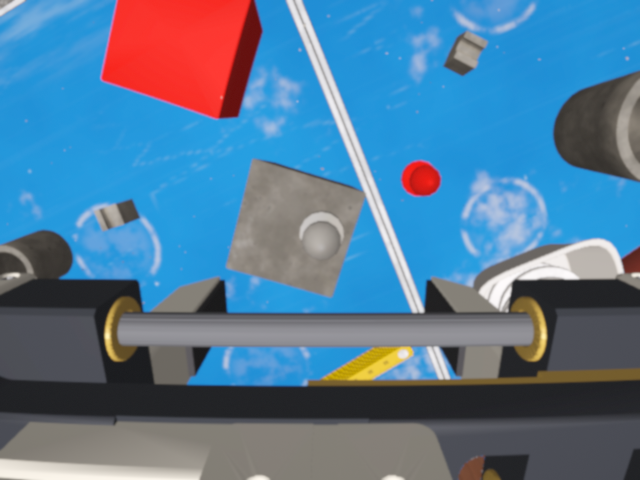

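Request:
{"fn": "jog_arm", "kwargs": {
  "series": [
    [1,[-0.002,-0.001,0.02],[0,0,0]],
    [1,[-0.002,-0.001,0.04],[0,0,0]],
    [1,[-0.002,-0.001,0.06],[0,0,0]],
    [1,[-0.002,-0.001,0.08],[0,0,0]],
    [1,[-0.002,-0.001,0.1],[0,0,0]],
    [1,[-0.002,-0.001,0.115],[0,0,0]],
    [1,[-0.002,-0.001,0.125],[0,0,0]],
    [1,[-0.002,-0.001,0.13],[0,0,0]],
    [1,[-0.002,-0.001,0.134],[0,0,0]],
    [1,[-0.002,-0.001,0.134],[0,0,0]],
    [1,[-0.002,-0.001,0.134],[0,0,0]]
  ]
}}

```text
time: 3.1
tool_pos: [0.5599, 0.0242, 0.0934]
tool_rot: [3.141, 0.001, 2.734]
contact_force: [0.2, -0.7, -0.8]
opening: 0.0914
```

```bash
python3 - <<'E'
from h import *
s,c,P=wrist('w2')
m=(abs(P[...,0]-.55)<.08)&(abs(P[...,1]-.005)<.08)&(P[...,2]>.07)&(P[...,2]<.145)
P[~m]=np.nan
try: measure(P,c,(200,440,0,480))
except Exception as e: print(e)
c=eyes.read_camera('scene');cv2.imwrite('pics/s2.png',cv2.resize(c['img'][120:320,180:390,::-1],None,fx=3,fy=3,interpolation=cv2.INTER_CUBIC))
E
```

```text
t 3.1 pos [0.5599 0.0242 0.0934] rot [3.1411e+00 1.1000e-03 2.7340e+00] op 0.0913955752365878 F [ 0.19 -0.71 -0.83]
plinth z med 0.08711053589838941 rect mm ((549.9456787109375, 3.3183441162109375), (95.02164459228516, 96.62245178222656), 49.80723190307617) 22069
bulb n 2980 min [ 0.53015297 -0.02231386  0.10504254] max [0.58054059 0.07288583 0.13935621] mean [0.54954806 0.02156404 0.12413517]
sphere [0.55621017 0.02247561 0.11729658] 0.017336681383974917
```

View pics/w2.png

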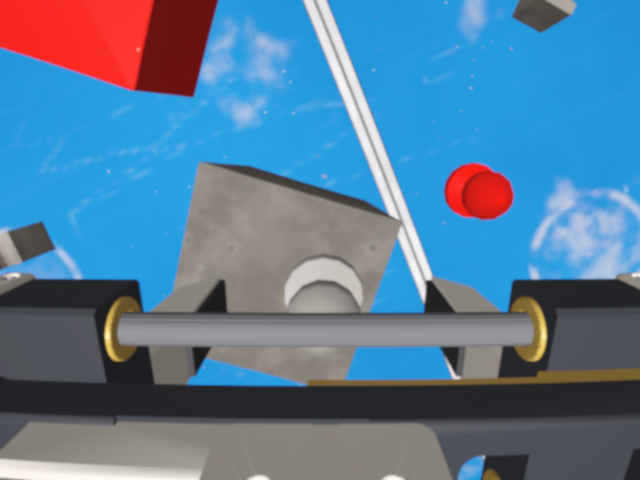

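View pics/s2.png

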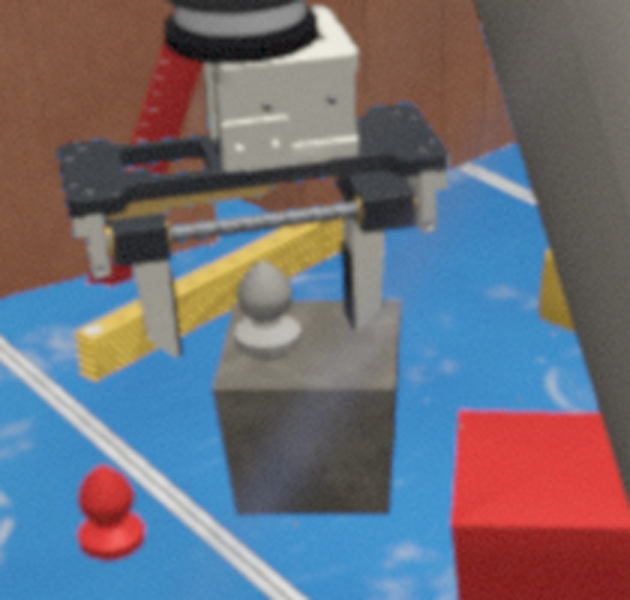

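Request:
{"fn": "jog_arm", "kwargs": {
  "series": [
    [1,[0.002,-0.005,0.001],[0,0,0]],
    [1,[0.002,-0.01,0.001],[0,0,0]],
    [1,[0.002,-0.015,0.001],[0,0,0]],
    [1,[0.002,-0.019,0.001],[0,0,0]],
    [1,[0.002,-0.022,0.001],[0,0,0]],
    [1,[0.002,-0.023,0.001],[0,0,0]],
    [1,[0.002,-0.024,0.001],[0,0,0]],
    [1,[0.002,-0.025,0.001],[0,0,0]],
    [1,[0.002,-0.026,0.001],[0,0,0]],
    [1,[0.002,-0.027,0.001],[0,0,0]],
    [1,[0.002,-0.028,0.001],[0,0,0]],
    [1,[0.002,-0.029,0.001],[0,0,0]]
  ]
}}

```text
time: 4.2
tool_pos: [0.5461, -0.0016, 0.0917]
tool_rot: [3.141, 0.0, 2.734]
contact_force: [-0.4, 0.9, -0.6]
opening: 0.0917
```

Request:
{"fn": "jog_arm", "kwargs": {
  "series": [
    [1,[0,-0.001,0],[0,0,0]],
    [1,[0,-0.002,0],[0,0,0]],
    [1,[0,-0.003,0],[0,0,0]],
    [1,[0,-0.004,0],[0,0,0]],
    [1,[0,-0.005,0],[0,0,0]],
    [1,[0,-0.006,0],[0,0,0]],
    [1,[0,-0.007,0],[0,0,0]],
    [1,[0,-0.008,0],[0,0,0]],
    [1,[0,-0.008,0],[0,0,0]]
  ]
}}

```text
time: 4.95
tool_pos: [0.5428, -0.0092, 0.0917]
tool_rot: [-3.142, -0.0, 2.734]
contact_force: [1.1, -0.3, -0.7]
opening: 0.0919
```

```bash
python3 - <<'E'
from h import *
s,c,P=wrist('w3')
c=eyes.read_camera('scene');cv2.imwrite('pics/s3.png',cv2.resize(c['img'][120:320,180:390,::-1],None,fx=3,fy=3,interpolation=cv2.INTER_CUBIC))
E
```

```text
t 4.95 pos [ 0.5428 -0.0092  0.0917] rot [-3.1416 -0.      2.7336] op 0.09186713495253027 F [ 1.13 -0.33 -0.69]
```

View pics/w3.png

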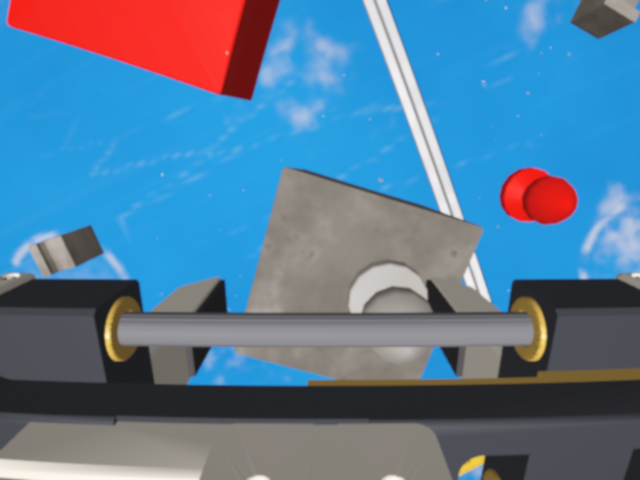

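View pics/s3.png

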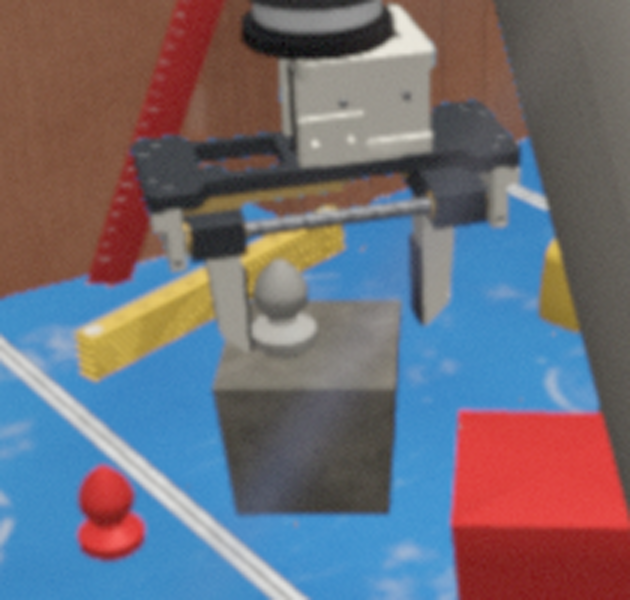

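Request:
{"fn": "jog_arm", "kwargs": {
  "series": [
    [1,[0,-0.001,0],[0,0,0]],
    [1,[0,-0.002,0],[0,0,0]],
    [1,[0,-0.003,0],[0,0,0]],
    [1,[0,-0.004,0],[0,0,0]],
    [1,[0,-0.005,0],[0,0,0]],
    [1,[0,-0.006,0],[0,0,0]],
    [1,[0,-0.007,0],[0,0,0]],
    [1,[0,-0.008,0],[0,0,0]],
    [1,[0,-0.009,0],[0,0,0]],
    [1,[0,-0.01,0],[0,0,0]],
    [1,[0,-0.01,0],[0,0,0]]
  ]
}}

```text
time: 5.97
tool_pos: [0.5389, -0.0184, 0.0917]
tool_rot: [3.142, -0.0, 2.734]
contact_force: [0.0, -0.4, -0.5]
opening: 0.0916
```

```bash
python3 - <<'E'
from h import *
s,c,P=wrist('w4')
c=eyes.read_camera('scene');cv2.imwrite('pics/s4.png',cv2.resize(c['img'][190:310,230:330,::-1],None,fx=5,fy=5,interpolation=cv2.INTER_CUBIC))
P=cloud(c)
m=np.zeros((480,640),bool);m[195:240,262:290]=1
# fit bulb using points near expected position
q=P[m];q=q[(q[:,2]>.108)&(q[:,2]<.128)&(np.hypot(q[:,0]-.551,q[:,1]-.010)<.022)]
from scipy.optimize import least_squares
r=least_squares(lambda x:np.linalg.norm(q-x,axis=1)-.015,[.551,.010,.118],loss='soft_l1',f_scale=.001);print(len(q),r.x,np.sqrt(np.mean(r.fun**2)))
E
```

```text
t 5.9667 pos [ 0.5389 -0.0184  0.0917] rot [ 3.1416 -0.      2.7337] op 0.09161117923264313 F [ 0.   -0.35 -0.45]
199 [0.55111538 0.00934154 0.11890081] 0.0025000648229962287
```

View pics/s4.png

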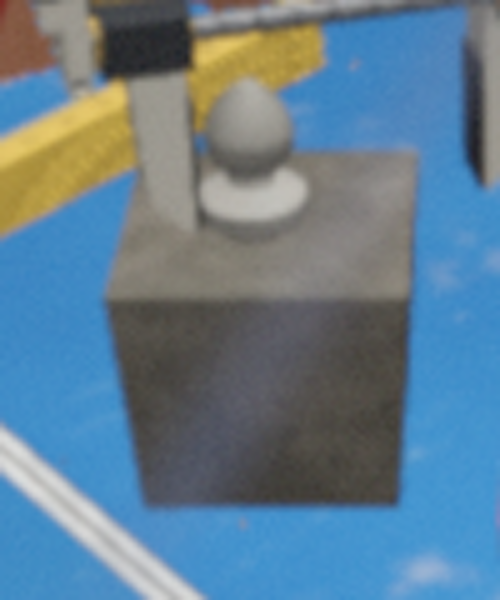

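Request:
{"fn": "jog_arm", "kwargs": {
  "series": [
    [1,[0,-0.001,0],[0,0,0]],
    [1,[0,-0.002,0],[0,0,0]],
    [1,[0,-0.003,0],[0,0,0]],
    [1,[0,-0.004,0],[0,0,0]],
    [1,[0,-0.004,0],[0,0,0]],
    [1,[0,-0.003,0],[0,0,0]],
    [1,[0,0.0,0],[0,0,0]],
    [1,[0,0.006,0],[0,0,0]],
    [1,[0,0.012,0],[0,0,0]],
    [1,[0,0.018,0],[0,0,0]],
    [1,[0,0.022,0],[0,0,0]],
    [1,[0,0.022,0],[0,0,0]]
  ]
}}

```text
time: 7.07
tool_pos: [0.5481, 0.003, 0.0917]
tool_rot: [3.141, 0.0, 2.735]
contact_force: [-0.3, 0.4, 0.2]
opening: 0.0919
```

Request:
{"fn": "jog_arm", "kwargs": {
  "series": [
    [1,[0,0,-0.02],[0,0,0]],
    [1,[0,0,-0.04],[0,0,0]],
    [1,[0,0,-0.07],[0,0,0]],
    [1,[0,0,-0.1],[0,0,0]],
    [1,[0,0,-0.13],[0,0,0]],
    [1,[0,0,-0.13],[0,0,0]],
    [1,[0,0,-0.13],[0,0,0]]
  ]
}}

```text
time: 7.65
tool_pos: [0.5485, 0.0019, 0.2234]
tool_rot: [3.141, 0.004, 2.734]
contact_force: [-1.1, 0.8, -1.1]
opening: 0.0917
```

```bash
python3 - <<'E'
from h import *
s,c,P=wrist('w5')
m=(abs(P[...,0]-.55)<.08)&(abs(P[...,1]-.005)<.08)&(P[...,2]>.07)&(P[...,2]<.15)
P[~m]=np.nan
measure(P,c,(0,640,0,480))
c=eyes.read_camera('scene');cv2.imwrite('pics/s5.png',c['img'][:,:,::-1])
try: measure(cloud(c),c,(245,320,200,295))
except Exception as e: print(e)
E
```

```text
t 7.65 pos [0.5485 0.0019 0.2234] rot [3.1405 0.0039 2.7339] op 0.09167947318508546 F [-1.11  0.77 -1.11]
plinth z med 0.08710730383825005 rect mm ((549.9300537109375, 3.1414642333984375), (95.87891387939453, 96.40897369384766), 49.79196548461914) 11419
bulb n 1243 min [ 0.53405874 -0.00966068  0.1170329 ] max [0.56220492 0.01878955 0.14086637] mean [0.5458814  0.00548092 0.13117726]
sphere [0.54875983 0.0042616  0.11882938] 0.00036370596464971127
plinth z med 0.08607054801538716 rect mm ((549.089111328125, 4.803436279296875), (96.00160217285156, 100.92643737792969), 49.357364654541016) 1611
bulb n 289 min [ 0.53227934 -0.00699469  0.10502148] max [0.55590612 0.0204233  0.13904347] mean [0.54166291 0.01017303 0.12412759]
sphere [0.54936278 0.00498611 0.11872726] 0.0010332660192312474
```

View pics/w5.png

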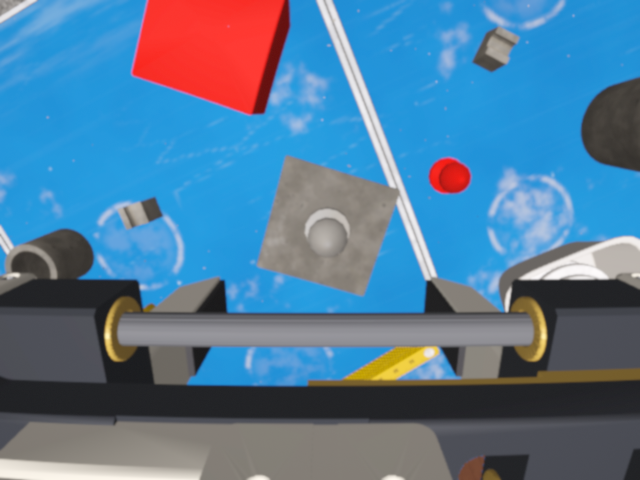

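View pics/s5.png

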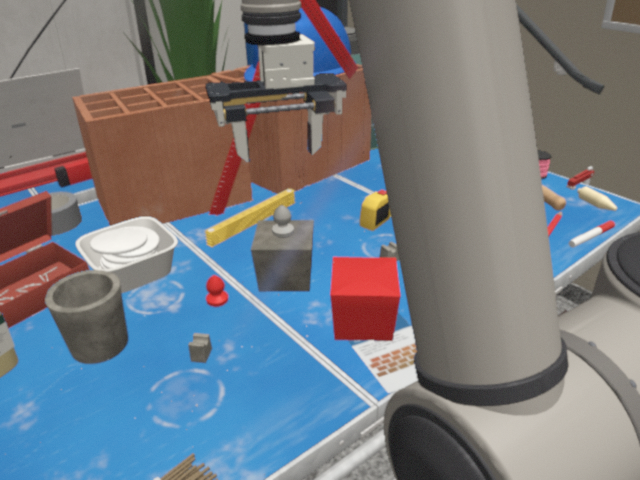

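The finial is upright and within 2 mm of the middle in both views. The plinth hasn't moved, and the gripper is well clear.

```bash
python3 -c "
from cell import job; print(job.hand_in())"
```

```text
the job is handed in; nothing more can be done
None
```

The finial now stands upright in the middle of the grey plinth, and the job is handed in. I lowered the open fingers either side of it and pushed the rim of its foot with one pad. It took about 23 mm of slow pushing in three short strokes, and then the gripper backed off and rose clear.

- **Centring:** the finial is about 1.6 mm off centre by the wrist camera and about 0.4 mm by the scene camera. The two differ by roughly the calibration error, and both are well inside 5 mm.
- **Upright:** the bulb measures about 119 mm above the table, as it did before the pushes.
- **Plinth and bystanders:** the plinth's centre stayed within 0.2 mm in both cameras. The fingers went nowhere near the other objects, and those in view look unmoved.
- **Force and time:** force readings between moves were below about 2 N, and the work took about 7.7 s. I didn't look again after handing in.

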